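Take the filter plate from under the lamp-house cover and show it against the light panel

TASK

Swing the hinged cover of the grey filter holder right back so that it stays open, then draw out the filter plate (the one of the two plates with the narrow tab and the glass window) and leave the wide-tabbed blank plate in its slot. Hold the filter plate upright in front of the white face of the inspection light panel, square to it, centred on it and about 4 cm away without touching it, and finish still holding it there, at rest. Do not knock the light panel or push the other things on the bench about.

Things in the scene. Friction and masses are not known exactly. Their poses are not given: they have to be found in the camera images.
- holder: Fixed grey block 90 (x) x 100 (y) x 45 mm high, two 6 mm high ears (126 mm over them in y), light port 10 mm out of its front. Origin: centre of underside; front faces its -x, to the robot within 0.35 rad yaw; z up. Two slots along y in its top, 40 mm deep, at x = -18 and +18 mm, 3 mm wider than the plates; one holds the filter plate, the other the blank, in either order.
- cover (a joint): Angle (rad) of the holder's aluminium hood, 92 x 100 x 49 mm high, open underneath, hiding the plates when shut: 0 shut, grows as its front rises, stop at 1.9. Starts 0 to 0.1. Stiff hinge (0.2 N m friction, hood 0.15 kg): it stays where it is left; about 3 N at the bar moves it. Right back: over 1.6.
- cover_hinge (a point): Middle of the cover's hinge line, on the holder, 45 mm behind its origin, 47 mm above the bench. The hinge axis is the holder's y axis; positive rotation about +y opens.
- cover_bar (a point): Middle of the cover's handle: round dark bar, 10 mm diameter, along the holder's y, 74 mm free between its arms, its centre 39 mm in front of the cover's front wall. Shut, it lies 131 mm forward of and 43 mm above the hinge (90 mm above the bench). Pinch it from above across the holder's x; it can turn between the pads as the cover swings.
- filter_plate: Loose, 60 g: dark frame 60 (y) x 50 (z) x 6 mm (x) round a square glass window; on top a ribbed tab 16 mm wide (y), 8 mm thick (x), 49 to 80 mm above the lower edge (fingers beside it must stay above 50). Origin: middle of the lower edge; z up, x across its faces (alike). Starts upright in a slot, axes as holder, origin 5 mm above the bench; tab and 10 mm of plate stand above the block.
- filter_centre (a point): Centre of the filter plate's glass window, 25 mm above its lower edge (the middle of the tab is 40 mm higher).
- blank_plate: Loose blank plate in the other slot: same size as the filter plate but solid, with a wide tab, 40 mm (y). Same axes and origin. Stays in its slot (not lifted by more than 15 mm).
- light_panel: Fixed inspection light panel: upright slab 110 mm wide (y), 16 mm thick, top at 107 mm, on a black foot 70 x 100 x 10 mm that reaches 20 mm before the face; white face 92 x 74 mm looks along its -x (to the robot within 0.35 rad yaw). Origin on the bench below the middle of the face; z up.
- panel_face (a point): Centre of the panel's white face, 65 mm above the bench; axes as the panel's: -x points out of the face, y across it, z up.
- specimen_k4: Bystander: round resin-mounted specimen, 31 mm across, 16 mm high.
- specimen_m2: Bystander: round resin-mounted specimen, 41 mm across, 18 mm high.
- tweezers: Bystander: steel tweezers lying flat, 123 mm long.
- petri_dish: Bystander: clear round dish, 60 mm across, 13 mm high.
- screwdriver: Bystander: screwdriver lying flat, 135 mm long.

How it is judged:
By the outcome, as a careful person would: the job done as asked, in the order asked, and still so for the second after the job is handed in, while the arm keeps its last pose, push and grip.
It also fails if it takes over 61 s, if anything falls off the work surface, if the arm or the gripper's body presses on something with over 40 N, if the wrist force passes 120 N, or if a joint passes its speed limit or range.

ROBOT

A 6-joint arm with a two-finger parallel gripper is mounted at the origin on a cart in front of the work surface, level with it; the furniture and walls round the work are solid. World frame = base frame: x ahead of the robot, y to its left, z up, the work surface at z = 0. Lengths are in m, angles in rad, forces in N, time in s.
With the tool pointing down it reaches from about 0.375 to 0.9 m from the base axis. Payload 3.1 kg.
Tool frame: the origin (TCP) lies on the centre line of the jaws, within the pads' length; the fingertips stand 22 mm ahead of it and the grasp point (between the pads) lies 3 mm ahead of it; z points along the fingers, y is the line along which they close (so a half turn about z gives the same grasp; the last joint's range is limited). The gripper opens to 85 mm and grips with 20 to 120 N. Pads are 22 mm wide; open, the fingers measure 114 mm over their backs; the gripper's body (76 mm by 85 mm) begins 54 mm behind the grasp point. The pads swing forward as they close: fully open they stand 13 mm farther back than shut.
Start: joints at [0.999, 0.527, 1.433, -0, 1.181, -0.178], TCP at [0.24, 0.577, 0.253] pointing down, gripper open.
Joint ranges: [-3.08, 3.08], [-0.75, 2.2], [0.22, 2.44], [-1.43, 4.57], [0, 2.65], [-2.85, 2.85]. Speed limits (rad/s): [2.79, 2.79, 3.14, 3.14, 3.14, 3.14].

INTERFACE

Orientations are given as a unit quaternion [x, y, z, w].
In Python, from station import sense, eyes, job gives the robot as it stands.
- The arm moves only by the tool pendant, called as name([rows], argument=value, ...), one row to a line, values as JSON. Schema: {"type":"object","properties":{"steps":{"type":"array","items":{"type":"array","items":{"type":"array","items":{"type":"number"},"minItems":5,"maxItems":5},"minItems":1,"maxItems":20},"minItems":1,"maxItems":1},"squeeze":{"type":"number"},"only":{"type":"string"},"quiet":{"type":"boolean"},"lines":{"type":"string"}},"required":["steps"],"additionalProperties":false}. steps is a list that holds a single list of rows (three levels of brackets), with 1 to 20 rows, each of 5 numbers: dx, dy, dz in parts of the range, where 1.0 means 100 cm, then a turn about the tool's z in normalised numbers (1 is pi/2 rad), then the opening from 0.0 (shut) to 1.0 (fully open); each row is the pose to reach, as a shift and turn from the pose commanded when the call began, along the tool's axes at that moment; what a row does not reach only later rows make up. A row lasts 1/10 s, in which the tool goes at most 0.05 m and 0.15 rad, less where a joint would pass 70% of its speed; a pose out of reach is approached as far as the arm can. The fingers move at their own pace and stop on an object; squeeze is the grip in N (left out, the last holds). Time passes only in rows, so rows that do not move let the fingers close. The tool returns the time, the measured TCP pose, the force, the opening and the grip force at its end. only (a regular expression) keeps the lines of the reply that match it, lines (a string "A,B") keeps lines A to B, and quiet returns only ok. A shift or turn number past 1, either way, is cut back to 1. Input that does not fit is refused with a message, and nothing moves.
- sense(): the state, without advancing time (a new reading comes with each control period).
- eyes.snapshot(name): name is "scene" or "side" or "wrist"; returns a dict with "pixels" (384x512x3 uint8, red, green, blue), "range_z" (384x512 float32, m along the optical axis (not along the pixel's ray), 0 where there is no reading), "fov_y" (degrees; the focal length in pixels is half the picture's height over the tangent of half this angle, whatever the lens; pixels are square), "cx", "cy" (the principal point, pixels), "k1" (the pictures are not rectified: a ray, as slopes to the right and down, at radius r is drawn at 1 + k1 r^2 times it, then the intrinsics apply), "R" (3x3) and "t" (3): a world point X has camera coordinates R X + t; the wrist camera has in their place "hand_eye" (4x4, takes a point from camera to tool coordinates, whose origin is the TCP and whose axes are the flange's). Camera axes: x right, y down, z forward; pixel columns grow to the right and rows downward; lengths in m; the calibration is good to about 2 mm. A picture is of the moment at which its call begins: read the wrist's pose just before it.
- job.sign_off(): hands the job in; it is judged then, once.
The state is a dict: "t": time; "q": joint angles; "qd": joint speeds; "tau": joint torques, N m; "tcp_pos": TCP position; "tool_rot": TCP orientation; "force": force on the tool from outside, world axes, zero at the start; "ft_torque": the same for the moment, N m; "finger_gap": opening from 0.0 (shut) to 1.0 (fully open); "gripper_force": force on a finger pad.
Only numpy, scipy, OpenCV 4.12 (cv2) and the standard library are available. Lean on these libraries where they do the work, as an engineer would, in place of code of your own. Each camera call takes 0.05 s, during which the arm holds its last target. There are 200 camera calls.

## Working session

There is one attempt and no reset: what is moved stays moved. The work goes in short steps, Python scripts to look and compute and a tool call to move; the robot and the scene stay as the last step left them, time stands still between calls to the robot, and variables do not carry over. Pictures are saved under pics/ and viewed, at most 10 in all, crops included, and the job is handed in when it is done.

```bash
ls; mkdir -p pics; cat > h.py <<'E'
import numpy as np, cv2
from station import sense, eyes, job
from scipy.spatial.transform import Rotation as Ro
def snap(n):
    s=sense(); d=eyes.snapshot(n)
    if n=='wrist':
        T=np.eye(4);T[:3,:3]=Ro.from_quat(s['tool_rot']).as_matrix();T[:3,3]=s['tcp_pos']
        C=T@np.array(d['hand_eye'])
    else:
        R=np.array(d['R']);C=np.eye(4);C[:3,:3]=R.T;C[:3,3]=-R.T@np.array(d['t'])
    d['C']=C; return d
def cloud(d):
    Z=d['range_z'];h,w=Z.shape;f=h/2/np.tan(np.radians(d['fov_y'])/2)
    K=np.array([[f,0,d['cx']],[0,f,d['cy']],[0,0,1]]);v,u=np.mgrid[:h,:w]
    p=cv2.undistortPoints(np.stack([u,v],-1).reshape(-1,1,2).astype(float),K,np.array([d['k1'],0,0,0.])).reshape(h,w,2)
    P=np.dstack([p[...,0]*Z,p[...,1]*Z,Z])@d['C'][:3,:3].T+d['C'][:3,3]
    P[Z==0]=np.nan; return P
def save(d,n): cv2.imwrite('pics/'+n,d['pixels'][...,::-1])
E
python3 - <<'E'
from h import *
a=[]
for n in('scene','side','wrist'):
    d=snap(n);a.append(d['pixels']);np.save(n+'.npy',cloud(d));print(n,d['fov_y'],d['C'][:3,3],d['k1'])
cv2.imwrite('pics/a.png',cv2.resize(np.hstack(a[:2]),(800,300),interpolation=cv2.INTER_AREA)[...,::-1])
cv2.imwrite('pics/scene.png',a[0][...,::-1])
cv2.imwrite('pics/side.png',a[1][...,::-1])
s=sense();print(s)
E
```

```text
pics
scene 50.056023108774255 [ 0.10253844 -0.49872558  0.75281642] -0.0013149877488124399
side 49.92681799156735 [ 1.02001946 -0.33642207  0.79957061] -0.05779404246251594
wrist 68.75617260896789 [0.16871582 0.60630468 0.37267229] -0.04140656997182999
{'t': 0.15, 'q': array([ 9.98524871e-01,  5.28216908e-01,  1.43362630e+00,  1.48037917e-05,
        1.18143363e+00, -1.78467031e-01]), 'qd': array([ 0.00012653, -0.00255675, -0.00462584, -0.00039313,  0.00022297,
       -0.00082735]), 'tau': array([ 5.64899838e-04, -4.42744446e+01, -1.78276688e+01, -2.64246210e-04,
        5.61464840e-03,  1.28762562e-05]), 'tcp_pos': array([0.23947476, 0.57672934, 0.25257453]), 'tool_rot': array([ 1.95635036e-01,  9.80676411e-01, -7.80949808e-04, -3.15093498e-04]), 'force': array([ 0.28786096, -0.74567093,  0.39107399]), 'ft_torque': array([-0.00895978,  0.0011899 ,  0.02815311]), 'gripper_force': 0.0, 'finger_gap': 0.9966860861273693}
```

View pics/scene.png

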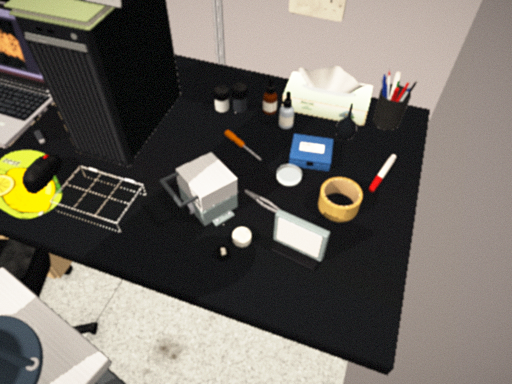

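View pics/side.png

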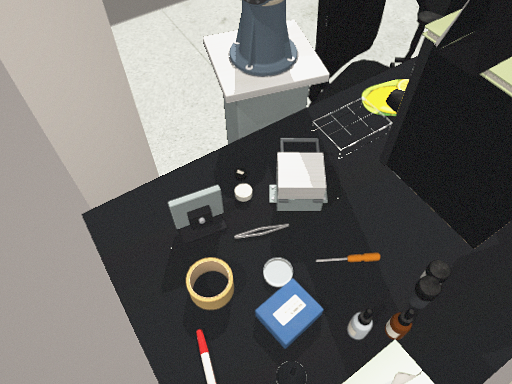

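The scene view shows the holder with its hood at (207,185), its bar at (172,190) and the panel at (300,237). In the side view the hood is at (300,170), the bar at (300,142) and the panel at (197,207). Specimens sit between the holder and the panel.

```bash
python3 - <<'E'
from h import *
for n,bh,bp in(('scene',(150,145,245,230),(262,205,335,272)),('side',(265,130,335,218),(160,180,235,250))):
    P=np.load(n+'.npy')
    def box(b): 
        q=P[b[1]:b[3],b[0]:b[2]].reshape(-1,3); return q[np.isfinite(q).all(1)]
    q=box(bh);print(n,'bench z',np.median(q[q[:,2]<.02][:,2]))
    h,e=np.histogram(q[:,2],np.arange(0.0,.16,.005));print(h)
    t=q[(q[:,2]>.088)&(q[:,2]<.15)]
    # hood top: fit plane
    A=np.c_[t[:,:2],np.ones(len(t))];m=np.ones(len(t),bool)
    for _ in range(6):
        c=np.linalg.lstsq(A[m],t[m,2],rcond=None)[0];m=abs(A@c-t[:,2])<.004
    print('top plane',c,m.sum());r=cv2.minAreaRect((t[m,:2]*1000).astype(np.float32));print('top rect',r,cv2.boxPoints(r).round(0).tolist())
    print('med z',np.median(t[m,2]))
    q=box(bp);t=q[(q[:,2]>.03)&(q[:,2]<.125)];h,e=np.histogram(t[:,2],np.arange(0.0,.16,.01));print(h,t[:,2].max())
    r=cv2.minAreaRect((t[:,:2]*1000).astype(np.float32));print('panel rect',r,cv2.boxPoints(r).round(0).tolist())
    if n=='scene':
        A=np.c_[t[:,1:],np.ones(len(t))];m=np.ones(len(t),bool)
        for _ in range(8):
            c=np.linalg.lstsq(A[m],t[m,0],rcond=None)[0];m=abs(A@c-t[:,0])<.005
        print('face',c,m.sum(),'yaw',-np.arctan(c[0]))
    for nm,lo in(('bar',.07),):
        b=(155,165,200,215) if n=='scene' else (270,130,330,152)
        q=box(b);k=q[(q[:,2]>.07)];print('bar',k.shape,k.min(0),k.max(0))
E
```

```text
scene bench z 0.0003457868136803599
[2643  180   75   94   79   73   97   88  100   53   52   75   85   82
   86   77   92   92  138 1335  431    0    0    0    0    0    0    0
    0    0    0]
top plane [-0.03298252  0.0105319   0.1164805 ] 1775
top rect ((506.5314636230469, -79.32148742675781), (102.19834899902344, 137.8047332763672), 72.5045166015625) [[425.0, -107.0], [557.0, -149.0], [588.0, -51.0], [456.0, -10.0]]
med z 0.09867496019734223
[  0   0   0 170 163 147 156 155 152 168 499   5   0   0   0] 0.11058047851520114
panel rect ((582.3291015625, -315.02874755859375), (127.38475799560547, 109.59159851074219), 6.07155179977417) [[513.0, -267.0], [525.0, -376.0], [651.0, -363.0], [640.0, -254.0]]
face [-0.09996342  0.02566135  0.48790965] 1324 yaw 0.09963243737954311
bar (885, 3) [ 0.42975233 -0.11521691  0.07002449] [ 0.53776821 -0.01727031  0.10453906]
side bench z 0.0002187995274742227
[1616  164   67   53   55   58   59   51   58   60   80   56   63   60
   55   61   70   57  113 1421  326    0    0    0    0    0    0    0
    0    0    0]
top plane [-0.03553331  0.00907965  0.11751778] 1807
top rect ((507.31573486328125, -80.89651489257812), (98.05812072753906, 136.91136169433594), 72.90988159179688) [[427.0, -108.0], [558.0, -148.0], [587.0, -54.0], [456.0, -14.0]]
med z 0.09824787481002106
[  0   0   0 119 117 139 240 220 144 151 418   1   0   0   0] 0.11102951331933053
panel rect ((544.8578491210938, -319.771484375), (44.12260055541992, 110.43736267089844), 6.744759559631348) [[516.0, -268.0], [529.0, -377.0], [573.0, -372.0], [560.0, -262.0]]
bar (208, 3) [ 0.43248618 -0.11222339  0.0939761 ] [ 0.49175192 -0.02164222  0.10362267]
```

```bash
cat >> h.py <<'E'
def to(p,yaw=None):
    s=sense();R=Ro.from_quat(s['tool_rot']).as_matrix();d=R.T@(np.array(p)-s['tcp_pos'])
    y=np.arctan2(R[1,1],R[0,1]);t=None if yaw is None else (-(yaw-y)+np.pi/2)%np.pi-np.pi/2
    print('shift',d.round(4),'turn',t,'yaw',y)
E
python3 - <<'E'
from h import *
a=np.array([.24,.577]);b=np.array([.446,-.061]);u=(b-a)/np.linalg.norm(b-a)
for n in('scene','side'):
    P=np.load(n+'.npy').reshape(-1,3);P=P[np.isfinite(P).all(1)]
    P=P[(P[:,2]>.12)]
    s=(P[:,:2]-a)@u;o=(P[:,:2]-a)@np.array([-u[1],u[0]])
    m=(s>.12)&(s<.8)&(abs(o)<.25)
    for k in np.arange(.1,.8,.1):
        w=m&(abs(s-k-.05)<.05)
        if w.any(): print(n,k,w.sum(),o[w].min(),o[w].max(),P[w,2].max())
to([.446,-.061,.253],-.302)
E
```

```text
scene 0.30000000000000004 2817 0.105211137094636 0.1549759199522952 0.3874897654495501
scene 0.4 9303 0.10450988423216277 0.2499935624513564 0.39557656442753364
scene 0.5 519 0.10777995211772987 0.19929172602462863 0.40451657137836955
side 0.4 8199 0.1068791732887326 0.24999970456691006 0.4868571947492191
side 0.5 3222 0.10724836508378097 0.2499233558282021 0.5015214430442071
shift [-4.354e-01 -5.097e-01  3.000e-04] turn 1.4789865294768099 yaw 1.1769865294768098
```

The rows are not in the units I measure in: turns go in shares of pi/2 rad. I convert before sending: 1.479 rad / 1.5708 = 0.9416.

pendant([
  [[-0.1,-0.134,0,0.2387,1],[-0.1,-0.134,0,0.2387,1],[-0.1,-0.134,0,0.2387,1],[-0.1,-0.134,0,0.2387,1],[-0.203,-0.268,0,0.4775,1],[-0.203,-0.268,0,0.4775,1],[-0.203,-0.268,0,0.4775,1],[-0.203,-0.268,0,0.4775,1],[-0.32,-0.39,0,0.7003,1],[-0.32,-0.39,0,0.7003,1],[-0.32,-0.39,0,0.7003,1],[-0.32,-0.39,0,0.7003,1],[-0.435,-0.51,0,0.9416,1],[-0.435,-0.51,0,0.9416,1],[-0.435,-0.51,0,0.9416,1],[-0.435,-0.51,0,0.9416,1],[-0.435,-0.51,0,0.9416,1],[-0.435,-0.51,0,0.9416,1]],
], squeeze=30)

```text
t: 1.95
tcp_pos: [0.4448, -0.06, 0.2529]
tool_rot: [0.805, 0.593, -0.0, -0.001]
force: [-0.3, 0.1, -0.1]
finger_gap: 1.003
gripper_force: 0.0
```

```bash
python3 - <<'E'
from h import *
d=snap('wrist');save(d,'w1.png');P=cloud(d);np.save('wrist.npy',P)
q=P.reshape(-1,3);q=q[np.isfinite(q).all(1)&(q[:,2]>.075)&(q[:,2]<.13)];q=q[(abs(q[:,0]-.5)<.12)&(abs(q[:,1]+.08)<.12)]
r=cv2.minAreaRect((q[:,:2]*1000).astype(np.float32));print(r,cv2.boxPoints(r).round(0).tolist(),len(q))
ax=np.array([np.cos(.302),-np.sin(.302)]);s=(q[:,:2]-[.446,-.061])@ax;o=(q[:,:2]-[.446,-.061])@[-ax[1],ax[0]]
b=q[(s<.022)&(abs(o)<.03)];print('bar',len(b),np.median(b,0),b.min(0),b.max(0))
to([.446,-.061,.097],-.302)
E
```

```text
((506.8269348144531, -78.0695571899414), (100.65999603271484, 136.21664428710938), 72.47587585449219) [[427.0, -106.0], [557.0, -147.0], [587.0, -51.0], [457.0, -10.0]] 10040
bar 570 [ 0.44598766 -0.05965109  0.10011612] [ 0.43241584 -0.09003151  0.09465553] [ 0.45960006 -0.0313773   0.10253894]
shift [-0.0012  0.0022  0.1559] turn 0.0010433741518793838 yaw -0.30095662584812066
```

View pics/w1.png

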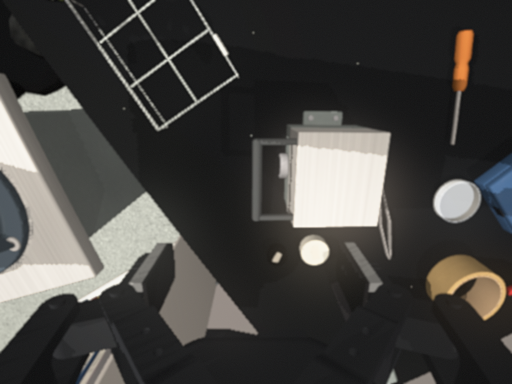

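The wrist view shows the bar at column 257 (rows 140-218) and the hood at (340,178). The measured bar matches the first fix within 1 mm, so I'm descending with the jaws partly open.

pendant([
  [[0.001,0.002,0,0,0.4],[0.001,0.002,0.05,0,0.4],[0.001,0.002,0.1,0,0.4],[0.001,0.002,0.13,0,0.4],[0.001,0.002,0.145,0,0.4],[0.001,0.002,0.155,0,0.4],[0.001,0.002,0.155,0,0.4],[0.001,0.002,0.155,0,0],[0.001,0.002,0.155,0,0],[0.001,0.002,0.155,0,0],[0.001,0.002,0.155,0,0],[0.001,0.002,0.155,0,0],[0.001,0.002,0.155,0,0],[0.001,0.002,0.155,0,0],[0.001,0.002,0.155,0,0]],
], squeeze=30)

```text
t: 3.5
tcp_pos: [0.446, -0.0593, 0.0988]
tool_rot: [0.805, 0.593, -0.001, -0.002]
force: [-5.2, 2.3, 3.3]
finger_gap: 0.107
gripper_force: 29.4
```

```bash
python3 - <<'E'
from h import *
d=snap('side');cv2.imwrite('pics/s1.png',cv2.resize(d['pixels'][90:260,150:400],None,fx=3,fy=3)[...,::-1])
E
```

```text
(no output)
```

View pics/s1.png

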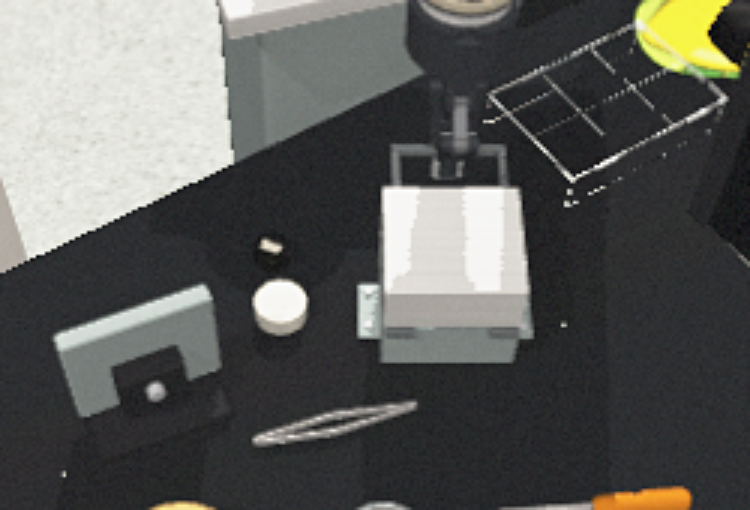

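The side view shows the jaws centred on the bar, and the opening of about 9 mm matches it. I'm swinging it up in two parts.

pendant([
  [[0,0.0054,-0.0127,0,0],[0,0.0121,-0.0248,0,0],[0,0.0199,-0.0361,0,0],[0,0.0289,-0.0466,0,0],[0,0.0388,-0.0562,0,0],[0,0.0497,-0.0647,0,0],[0,0.0613,-0.0721,0,0],[0,0.0736,-0.0783,0,0],[0,0.0736,-0.0783,0,0]],
], squeeze=30)

```text
t: 4.45
tcp_pos: [0.5192, -0.0826, 0.1794]
tool_rot: [0.805, 0.593, 0.001, 0.001]
force: [-4.9, 0.4, 13.4]
finger_gap: 0.105
gripper_force: 30.7
```

```bash
python3 -c "
from h import *
to([.446+.0736*.955,-.0593-.0736*.297,.0988+.0783])"
```

```text
shift [ 0.0006 -0.0032  0.0022] turn None yaw -0.3021301141456628
```

pendant([
  [[0,0.013,-0.007,0,0],[0,0.026,-0.0105,0,0],[0,0.04,-0.013,0,0],[0,0.0536,-0.0137,0,0],[0,0.0674,-0.013,0,0],[0,0.081,-0.0115,0,0],[0,0.0945,-0.008,0,0],[0,0.1075,-0.0037,0,0],[0,0.12,0.002,0,0],[0,0.127,0.006,0,0],[0,0.127,0.006,0,0]],
], squeeze=30)

```text
t: 5.55
tcp_pos: [0.6408, -0.1212, 0.1703]
tool_rot: [0.806, 0.593, 0.0, 0.001]
force: [-0.5, -3.7, -0.6]
finger_gap: 0.099
gripper_force: 29.4
```

```bash
python3 - <<'E'
from h import *
s=sense()
ax=np.array([.9545,-.298]);p=s['tcp_pos'];x=(p[:2]-[.5716,-.0987])@ax;z=p[2]-.003-.047
print(s['force'],x,z,np.hypot(x,z),'theta',np.pi-np.arctan2(z,x)-.317)
E
```

```text
[-0.50227129 -3.7072875  -0.59025246] 0.07274928327331254 0.12029442091326374 0.14058166992761942 theta 1.7977086564983698
```

pendant([
  [[0,0,0,0,0.4],[0,0,0,0,0.4],[0,0,0,0,0.4],[0,0,0,0,0.4],[0,0,-0.03,0,0.4],[0,0,-0.07,0,0.4],[0,0,-0.1,0,0.4],[0,-0.05,-0.1,0,0.4],[0,-0.1,-0.1,0,0.4],[0,-0.13,-0.1,0,0.4],[0,-0.13,-0.1,0,0.4],[0,-0.13,-0.1,0,0.4]],
], squeeze=30)

```text
t: 6.75
tcp_pos: [0.5156, -0.0812, 0.2714]
tool_rot: [0.805, 0.593, 0.001, 0.001]
force: [0.9, -0.2, -0.3]
finger_gap: 0.399
gripper_force: 0.0
```

```bash
python3 - <<'E'
from h import *
d=snap('wrist');P=cloud(d);np.save('w2.npy',P);save(d,'w2.png')
e=snap('scene');np.save('sc2.npy',cloud(e));cv2.imwrite('pics/sc2.png',e['pixels'][...,::-1]);print(d['C'])
cv2.imwrite('pics/both.png',np.vstack([cv2.resize(d['pixels'][60:300,180:480],(600,480))[:300],cv2.resize(e['pixels'][130:280,140:340],(400,300))[:, :].repeat(1,0) if 0 else cv2.resize(e['pixels'][130:280,140:440],(600,300))])[...,::-1])
E
```

```text
[[ 0.95479923 -0.28388393 -0.08813819  0.53872526]
 [-0.29724713 -0.91024874 -0.28825576 -0.0076411 ]
 [ 0.0016035   0.3014252  -0.95348848  0.39160991]
 [ 0.          0.          0.          1.        ]]
```

View pics/w2.png

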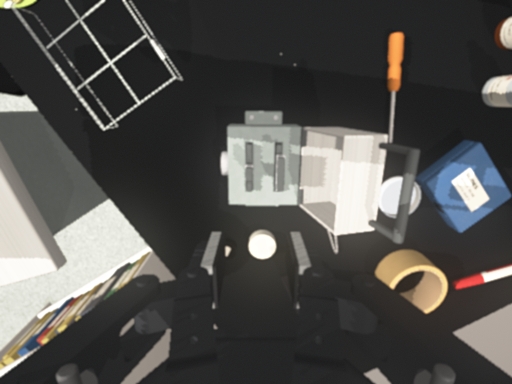

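The cover is open. The plates show as dark bars at (249,165) for the front slot and (279,165) for the rear. I'll look at the depth to tell the tabs apart.

```bash
python3 - <<'E'
from h import *
I=cv2.imread('pics/w2.png');cv2.imwrite('pics/z2.png',cv2.resize(I[115:215,215:315],(600,600),interpolation=cv2.INTER_CUBIC))
ax=np.array([.9545,-.298]);ay=np.array([.298,.9545]);O=np.array([.5287,-.0853])
for n in('w2','sc2'):
    q=np.load(n+'.npy').reshape(-1,3);q=q[np.isfinite(q).all(1)]
    x=(q[:,:2]-O)@ax*1000;y=(q[:,:2]-O)@ay*1000
    m=(abs(x)<34)&(abs(y)<48)
    h,_,_=np.histogram2d(x[m],q[m,2]*1000,[[-34,-8,8,34],range(35,105,5)]);print(n,h.astype(int))
    for lo,hi in((-30,-6),(6,30)):
        for zl,zh in((49,62),(72,95)):
            w=m&(x>lo)&(x<hi)&(q[:,2]*1e3>zl)&(q[:,2]*1e3<zh)
            if w.sum()>3: print(n,lo,zl,w.sum(),'x',np.percentile(x[w],[2,50,98]).round(1),'y',np.percentile(y[w],[2,50,98]).round(1),'z',np.percentile(q[w,2],[50,98]).round(4))
E
```

```text
w2 [[ 14 886 297 111  41   5   4   6  21  75  24   0   0]
 [  0 672 248   0   0   0   0   0   0   0   0   0   0]
 [ 15 794 288  40  22   9  11  19  24 200  56   0   0]]
w2 -30 49 155 x [-23.4 -20.7 -18.2] y [-28.8  12.   30.2] z [0.0545 0.0594]
w2 -30 72 125 x [-24.9 -20.2 -16.7] y [-6.4  2.   8.8] z [0.084  0.0859]
w2 6 49 65 x [11.3 14.4 18.2] y [-25.9  23.   30. ] z [0.0547 0.0606]
w2 6 72 297 x [11.1 14.8 19.1] y [-18.5   1.9  20.5] z [0.0842 0.0858]
sc2 [[ 12 128 155  40  20   9   8   9  10  17  13   0   0]
 [  0  87 122   0   0   0   0   0   0   0   0   0   0]
 [  2 104 110  21  22  15  20  17  19  40  24   0   0]]
sc2 -30 49 66 x [-24.7 -22.4 -18. ] y [-29.5  -8.1  28.6] z [0.0545 0.0611]
sc2 -30 72 45 x [-25.3 -22.1 -16.9] y [-9.3 -3.2  6.8] z [0.082  0.0862]
sc2 6 49 53 x [10.9 12.2 17.2] y [-30.6 -11.4  26.1] z [0.0552 0.0617]
sc2 6 72 94 x [10.3 12.8 18.8] y [-20.8  -3.1  18. ] z [0.0831 0.0866]
```

View pics/z2.png

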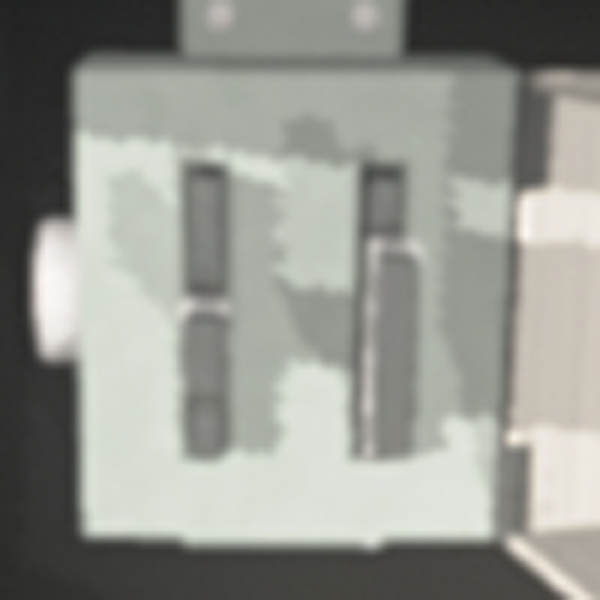

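The zoom shows the narrow tab (filter plate) in the front slot at (207,380) and the wide tab (blank) in the rear at (395,350). Tab tops are at z≈0.085, as expected.

```bash
python3 -c "
from h import *
to([.5091,-.0786,.081],-.302)"
```

```text
shift [ 0.0008 -0.009   0.1901] turn -5.684533571104211e-05 yaw -0.3020568453357109
```

pendant([
  [[0.001,-0.009,0,0,0.25],[0.001,-0.009,0.04,0,0.25],[0.001,-0.009,0.08,0,0.25],[0.001,-0.009,0.12,0,0.25],[0.001,-0.009,0.15,0,0.25],[0.001,-0.009,0.17,0,0.25],[0.001,-0.009,0.18,0,0.25],[0.001,-0.009,0.19,0,0.25],[0.001,-0.009,0.19,0,0.25],[0.001,-0.009,0.19,0,0.25]],
], squeeze=30)

```text
t: 7.85
tcp_pos: [0.5077, -0.0779, 0.0812]
tool_rot: [0.805, 0.593, 0.0, 0.001]
force: [0.4, -0.0, 0.5]
finger_gap: 0.25
gripper_force: 0.0
```

```bash
python3 -c "
from h import *
to([.5091,-.0786,.081],-.302)"
```

```text
shift [-0.0002  0.0016  0.0002] turn 6.070477453823386e-05 yaw -0.30193929522546187
```

pendant([
  [[0,0,0,0,0],[0,0,0,0,0],[0,0,0,0,0],[0,0,0,0,0],[0,0,0,0,0],[0,0,0,0,0]],
], squeeze=30)

```text
t: 8.45
tcp_pos: [0.5079, -0.078, 0.0816]
tool_rot: [0.805, 0.593, 0.001, 0.001]
force: [0.7, -0.2, 7.3]
finger_gap: 0.092
gripper_force: 33.7
```

pendant([
  [[0,0,0,0,0.2],[0,0,0,0,0.2],[0,0,-0.003,0,0.2],[0,0,-0.003,0,0.2],[0,0,-0.003,0,0],[0,0,-0.003,0,0],[0,0,-0.003,0,0],[0,0,-0.003,0,0],[0,0,-0.003,0,0],[0,0,-0.003,0,0]],
], squeeze=40)

```text
t: 9.45
tcp_pos: [0.5075, -0.0779, 0.0837]
tool_rot: [0.805, 0.593, 0.0, 0.0]
force: [1.3, -0.7, 1.4]
finger_gap: 0.084
gripper_force: 41.5
```

pendant([
  [[0,0,-0.004,0,0],[0,0,-0.01,0,0],[0,0,-0.02,0,0],[0,0,-0.03,0,0],[0,0,-0.04,0,0],[0,0,-0.055,0,0],[0,0,-0.075,0,0],[0,0,-0.1,0,0],[0,0,-0.12,0,0],[0,0,-0.13,0,0],[0,0,-0.13,0,0],[0,0,-0.13,0,0]],
], squeeze=40)

```text
t: 10.65
tcp_pos: [0.5062, -0.0774, 0.2133]
tool_rot: [0.805, 0.593, -0.0, -0.001]
force: [-0.6, 0.6, -0.8]
finger_gap: 0.084
gripper_force: 41.2
```

```bash
python3 - <<'E'
from h import *
a=snap('scene');b=snap('side');np.save('sc3.npy',cloud(a));np.save('si3.npy',cloud(b))
cv2.imwrite('pics/v3.png',np.hstack([cv2.resize(a['pixels'][110:290,150:350],(400,360)),cv2.resize(b['pixels'][70:250,160:360],(400,360))])[...,::-1])
c=snap('wrist');np.save('w3.npy',cloud(c))
E
```

```text
(no output)
```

View pics/v3.png

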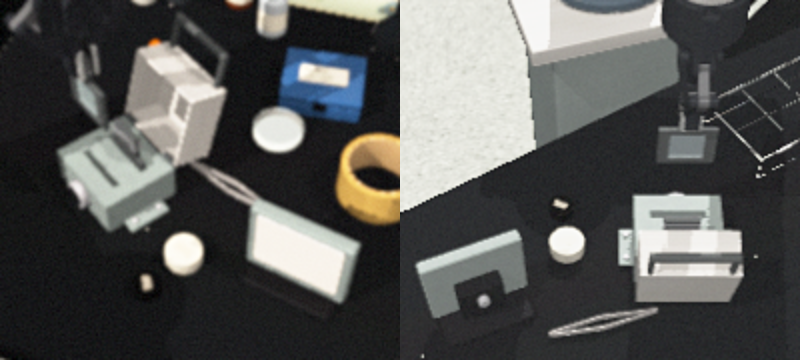

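The filter plate with its window hangs clear in the jaws, at about (690,145) in the right half. The blank is still in the rear slot and the cover is standing open.

```bash
cat > m.py <<'E'
from h import *
def plate(P,s,lbl):
    R=Ro.from_quat(s['tool_rot']).as_matrix();q=P.reshape(-1,3);q=q[np.isfinite(q).all(1)]
    t=(q-s['tcp_pos'])@R   # tool coords
    m=(t[:,2]>.033)&(t[:,2]<.09)&(abs(t[:,1])<.014)&(abs(t[:,0])<.045)
    k=t[m]*1000
    if len(k)<30: print(lbl,'few',len(k));return
    c=np.median(k[:,1]);k=k[abs(k[:,1]-c)<6]
    e=[np.percentile(k[:,0],[1,99]),np.percentile(k[:,2],[1,99])]
    A=np.c_[k[:,0],k[:,2],np.ones(len(k))];co=np.linalg.lstsq(A,k[:,1],rcond=None)[0]
    print(lbl,len(k),'x',e[0].round(1),'mid',e[0].mean().round(1),'z',e[1].round(1),'y',c.round(1),'slopes',co.round(3))
def panel(P,lbl):
    q=P.reshape(-1,3);q=q[np.isfinite(q).all(1)]
    n=np.array([.9945,.1048]);y=np.array([-.1048,.9945]);O=np.array([.5215,-.322])
    X=(q[:,:2]-O)@n*1000;Y=(q[:,:2]-O)@y*1000;Z=q[:,2]*1000
    f=(abs(X)<8)&(abs(Y)<50)&(Z>35)&(Z<98)
    if f.sum()>50:
        A=np.c_[Y[f],Z[f]-65,np.ones(f.sum())];g=np.ones(f.sum(),bool)
        for _ in range(5):
            c=np.linalg.lstsq(A[g],X[f][g],rcond=None)[0];g=abs(A@c-X[f])<3
        print(lbl,'face X=%.2f*Y.. '%c[2],c.round(3),g.sum())
    f=(X>-4)&(X<25)&(abs(Y)<80)&(Z>40)&(Z<115);print(lbl,'Y ext',np.percentile(Y[f],[.3,99.7]).round(1))
    f=(abs(Y)<45)&(X>-10)&(X<35)&(Z>103)&(Z<115);print(lbl,'top X ext',np.percentile(X[f],[1,99]).round(1),'z',np.median(Z[f]).round(1))
E
python3 - <<'E'
from m import *
s=sense()
for n in('sc3','si3','w3'): plate(np.load(n+'.npy'),s,n)
for n in('sc3','si3','scene','side','w3'):
    try: panel(np.load(n+'.npy'),n)
    except Exception as e: print(n,e)
to([.4817,-.326,.2133],.105)
E
```

```text
sc3 227 x [-31.8  27.6] mid -2.1 z [34.  77.2] y -1.3 slopes [-0.015 -0.003 -1.186]
si3 412 x [-31.4  25.4] mid -3.0 z [33.5 78.7] y 2.8 slopes [-1.00e-03  9.00e-03  2.39e+00]
w3 173 x [28.6 29.9] mid 29.3 z [33.4 77.3] y 0.7 slopes [ 0.301  0.009 -8.78 ]
sc3 face X=-0.15*Y..  [ 0.007  0.002 -0.149] 853
sc3 Y ext [-54.1  54.8]
sc3 top X ext [-0.8 16.6] z 106.9
si3 Y ext [-55.5  53.9]
si3 top X ext [ 1.2 18.1] z 106.8
scene face X=-0.11*Y..  [ 0.007  0.001 -0.107] 859
scene Y ext [-54.2  54.8]
scene top X ext [-1.1 16.3] z 107.0
side Y ext [-55.5  53.9]
side top X ext [ 2.  18.3] z 106.8
w3 index -1 is out of bounds for axis 0 with size 0
shift [-0.2446  0.0505 -0.001 ] turn -0.40697176111823374 yaw -0.3019717611182338
```

To row units: -0.04 rad / 1.5708 = -0.0255.

pendant([
  [[-0.02,0.004,0,-0.0255,0],[-0.055,0.012,0,-0.0637,0],[-0.09,0.02,0,-0.1082,0],[-0.125,0.026,0,-0.1464,0],[-0.16,0.033,0,-0.1846,0],[-0.195,0.04,0,-0.2228,0],[-0.225,0.046,0,-0.2483,0],[-0.243,0.05,0,-0.2559,0],[-0.243,0.05,0,-0.2559,0],[-0.243,0.05,0,-0.2559,0],[-0.243,0.05,0,-0.2559,0],[-0.243,0.05,0,-0.2559,0]],
], squeeze=40)

```text
t: 12.0
tcp_pos: [0.4826, -0.3231, 0.2133]
tool_rot: [0.67, 0.742, 0.0, -0.001]
force: [-0.3, 0.5, -0.3]
finger_gap: 0.082
gripper_force: 41.2
```

```bash
python3 -c "
from h import *
to([.4810,-.3246,.1186],.1)"
```

```text
shift [-0.0015 -0.0016  0.0947] turn 0.0013584999747169313 yaw 0.10135849997471688
```

pendant([
  [[-0.0015,-0.0015,0,0,0],[-0.0015,-0.0015,0.02,0,0],[-0.0015,-0.0015,0.04,0,0],[-0.0015,-0.0015,0.06,0,0],[-0.0015,-0.0015,0.08,0,0],[-0.0015,-0.0015,0.09,0,0],[-0.0015,-0.0015,0.0945,0,0],[-0.0015,-0.0015,0.0945,0,0],[-0.0015,-0.0015,0.0945,0,0],[-0.0015,-0.0015,0.0945,0,0]],
], squeeze=40)

```text
t: 13.0
tcp_pos: [0.4817, -0.3267, 0.1201]
tool_rot: [0.671, 0.742, -0.0, 0.001]
force: [-0.3, 0.4, -0.9]
finger_gap: 0.081
gripper_force: 41.2
```

```bash
python3 - <<'E'
from m import *
s=sense();to([.4810,-.3246,.1186],.1)
a=snap('scene');b=snap('side');c=snap('wrist')
for n,d in(('scene',a),('side',b),('wrist',c)):
    P=cloud(d);plate(P,s,n)
    try: panel(P,n)
    except Exception as e: print(e)
cv2.imwrite('pics/v4.png',np.hstack([cv2.resize(a['pixels'][170:300,200:345],(400,360)),cv2.resize(b['pixels'][110:255,150:310],(400,360))])[...,::-1])
E
```

```text
shift [ 0.0022 -0.0005  0.0015] turn 5.0731522995839384e-05 yaw 0.10005073152299582
scene 351 x [-30.9  28. ] mid -1.5 z [34.1 77.2] y -2.1 slopes [-0.004  0.    -2.075]
scene face X=-0.05*Y..  [ 0.008  0.001 -0.055] 493
scene Y ext [-54.1  55.1]
scene top X ext [-1.5 15.8] z 106.7
side 268 x [-31.9  27.4] mid -2.2 z [33.2 70.9] y 1.9 slopes [ 2.0e-03 -2.6e-02  3.3e+00]
side Y ext [-55.5  53.8]
side top X ext [ 1.9 18.2] z 106.7
wrist 171 x [28.3 29.8] mid 29.0 z [33.3 78.1] y 0.6 slopes [ 0.035  0.01  -1.157]
wrist face X=0.35*Y..  [ 0.01  -0.002  0.355] 2829
wrist Y ext [-47.4  56.5]
wrist top X ext [ 1.2 16.4] z 106.4
```

View pics/v4.png

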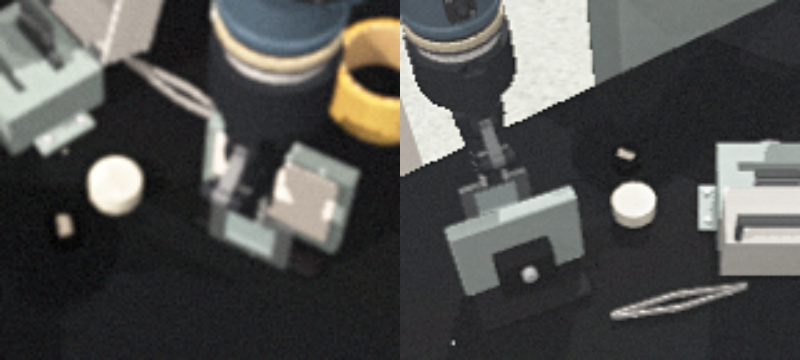

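The plate hangs upright in front of the panel's white face. The relative measurements agree to about 1 mm, so I'll trim the remaining 2 mm.

pendant([
  [[0.0022,-0.0005,0.0015,0,0],[0.0022,-0.0005,0.0015,0,0],[0.0022,-0.0005,0.0015,0,0],[0.0022,-0.0005,0.0015,0,0],[0.0022,-0.0005,0.0015,0,0],[0.0022,-0.0005,0.0015,0,0]],
], squeeze=40)

```text
t: 13.75
tcp_pos: [0.4805, -0.3241, 0.1176]
tool_rot: [0.671, 0.742, -0.0, 0.0]
force: [0.0, -0.3, -0.8]
finger_gap: 0.081
gripper_force: 41.2
```

```bash
python3 -c "
from m import *
to([.4810,-.3246,.1186],.1)
s=sense();print(abs(s['qd']).max());
for n in('scene','side'):plate(cloud(snap(n)),s,n)
P=np.load('si3.npy').reshape(-1,3)"
```

```text
shift [-0.0005  0.0004 -0.001 ] turn -4.784324620632496e-05 yaw 0.09995215675379365
0.0011516467728657674
scene 343 x [-30.8  27.8] mid -1.5 z [34.5 77.3] y -2.1 slopes [-2.000e-03  1.000e-03 -2.111e+00]
side 259 x [-31.9  27.3] mid -2.3 z [33.6 69.4] y 2.1 slopes [ 2.000e-03 -2.100e-02  3.176e+00]
```

```bash
python3 -c "
from station import job
print(job.sign_off())"
```

```text
the job is handed in; nothing more can be done
None
```

I swung the cover back to about 1.8 rad and it stayed open. The filter plate is held upright, at rest, square to and centred on the light panel to within a millimetre or two by my measurements, about 4 cm from its face. The blank is still in its slot, and the job was handed in at about 14 s.

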